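Clamp a freshly glued carton with the T-handle

TASK

The seam of the small staples carton has just been glued: stand it flat on the clamp's bed at the marked spot between pad and stop, its long side along the bed, and let go of it. Then wind the T-handle clockwise, half turn by half turn and only by the ball ends of its bar, until the pad bears firmly on the carton without crushing it (feel for it: some 35 N of clamping), and leave it clamped. Do not knock over or shift the glue bottle and the tape roll beside the clamp.

Things in the scene. Friction and masses are not known exactly. Their poses are not given: they have to be found in the camera images.
- clamp: Gluing clamp fixed to the desk: grey bed 76 mm wide (x), 372 long (y), 14 high. Origin on the desk near the bed's middle; x across the bed, roughly away from the robot; y along it, to the stop; z up. The steel stop block across the bed (36 mm over it) is set anew each time and not measured: its face, towards -y, is anywhere from y = +0.120 to +0.135. Winding the T-handle drives jaw and pad to +y.
- pad: Rubber pad on the jaw's face, 46 mm wide, top 42 mm over the desk (jaw 48), on springs of 6 N/mm, can sink 11 mm. Its axes are the clamp's; origin at desk level, 18 mm to -y of its face. The face starts at clamp y -0.012 to +0.020 and moves 31 mm per half turn, pushing the carton to the stop: 1.2 to 3 half turns. Pad on carton must end at 20 to 50 N; above 60 N crushes it.
- bed_spot (a point): Spot for the carton's middle, on the bed's upper face at x = 0, y = +0.072, z = 0.014 of the clamp, same axes; thin white corner marks show its outline. The carton may stand up to 12 mm off it to any side.
- spindle (a point): Centre of the T-handle, on its upright axis at bar height: x = 0, y = -0.135, z = 0.125 of the clamp, same axes. Housing below: 60 x 62 mm, top at z = 0.076. A sheet hood, roof at z = 0.152, covers the rear of the sweep, 58 to 100 mm to +x of here, 44 mm to both sides. The bar passes under it, a gripper cannot: lead a ball from the -y side by the front (-x) to +y, then go back for the other.
- hub: Round hub in the middle of the T-handle, 32 mm across, up to 15 mm over the bar's centre line; origin at the spindle's point, turning loosely on the handle. Do not grip or push it.
- ball_a (a point): Centre of one ball, 22 mm across, black plastic, on an end of the T-handle's level bar (10 mm round steel), 60 mm from the axis. Clockwise from above closes. Winding takes 0.55 N m (9.2 N at a ball), either way; once the carton is nipped against the stop, each further 10 N of clamping adds 1.7 N at the ball, and each 0.1 rad adds nearly 6 N of clamping. It stays where it is left.
- ball_b (a point): Centre of the ball on the bar's other end, 120 mm from the first; otherwise the same. The bar may start at any angle.
- carton_mid (a point): Middle of the loose staples carton, a plain box 62 mm long (its x), 48 wide (its y), 26 high (this point is 13 mm above its underside), about 0.12 kg; it starts flat on the desk to the left of the clamp. Its x must end along the clamp's y, either way round.
- glue: Bystander: loose upright glue bottle, 36 x 42 mm, 106 high, behind the bed; origin under its centre, z up.
- tape: Bystander: loose black tape roll, 59 mm across, 19 high, lying in front of the bed; origin under its centre.
Not all that is in view belongs to the job. Leave any blue, purple or yellow look-alike of the part that bears carton_mid alone.

How it is judged:
On the way, in this order (a step that is already met when the one before it is completed fails the run):
1. the carton stands flat on the bed at its spot, long side along the bed, not yet touched by the pad, and is let go (horizontal distance between carton_mid and bed_spot below 0.013 m and z of carton_mid in the frame of bed_spot between 0.01 and 0.016 m and angle between the x axis of carton_mid and the y axis of clamp, either way round below 0.17 rad and contact force between the fingers and carton below 0.1 N and contact force between pad and carton below 0.5 N), for 0.2 s.
2. the pad bears on the carton with 20 to 50 N (contact force between pad and carton between 20 and 50 N), for 0.2 s.
At the end, for the whole second after the job is handed in: The carton lies flat on the bed (within 0.08 rad), long side along it (within 0.12 rad) and within 15 mm of the bed's middle line, nipped between pad and stop with 20 to 50 N, at rest, the handle let go (all of step 2 and x of carton_mid in the frame of bed_spot between -0.015 and 0.015 m and z of carton_mid in the frame of bed_spot between 0.009 and 0.017 m and angle between the x axis of carton_mid and the y axis of clamp, either way round below 0.12 rad and angle between carton_mid's own z axis and vertical below 0.08 rad and linear speed of carton below 0.01 m/s); the robot touches nothing.
It fails at once if the carton is crushed: the pad presses on it with more than 60 N (contact force between pad and carton above 60 N).
It fails at once if the T-handle is turned by its hub in place of its ends (contact force between the fingers and hub above 2 N).
It fails at once if the glue bottle is knocked over or shifted by more than 30 mm (angle between glue's own z axis and vertical above 0.5 rad or distance of glue from where it was at the start of the episode above 0.03 m).
It fails at once if the tape roll is shifted by more than 30 mm (distance of tape from where it was at the start of the episode above 0.03 m).
It also fails if it takes over 72 s, if anything falls off the work surface, if the arm or the gripper's body presses on something with over 40 N, if the wrist force passes 120 N, or if a joint passes its speed limit or range.

ROBOT

A 6-joint arm with a two-finger parallel gripper is mounted at the origin on a cart in front of the work surface, level with it; the furniture and walls round the work are solid. World frame = base frame: x ahead of the robot, y to its left, z up, the work surface at z = 0. Lengths are in m, angles in rad, forces in N, time in s.
With the tool pointing down it reaches from about 0.35 to 0.85 m from the base axis. Payload 8.1 kg.
Tool frame: the origin (TCP) lies midway between the tips of the shut fingers; the grasp point (between the pads) lies 19 mm behind it (robot.grip_point_offset is the distance from the TCP to the grasp point, in m); z points along the fingers, y is the line along which they close (so a half turn about z gives the same grasp; the last joint's range is limited). The gripper opens to 93 mm and grips with 3 to 60 N. Pads are 15 mm wide; open, the fingers measure 128 mm over their backs; the gripper's body (75 mm by 188 mm) begins 65 mm behind the grasp point.
Start: joints at [-1.191, 0.13, 1.488, -0, 1.523, -0.085], TCP at [0.269, -0.536, 0.193] pointing down, gripper open.
Joint ranges: [-2.96, 2.96], [-0.89, 2.26], [0.02, 2.5], [-1.34, 4.48], [0, 2.73], [-2.66, 2.66]. Speed limits (rad/s): [2.39, 2.39, 2.79, 3.14, 3.14, 3.14].

INTERFACE

Orientations are given as a rotation vector (axis times angle).
In Python, from plant import robot, read_camera, job gives the robot as it stands.
- The arm moves only by the shell command python3 -m inch 'ROWS' [FORCE]. ROWS is JSON, one flat list of numbers, 5 for each row, row after row: the shift along the world's x, y, z in mm, then the turn about the world's z in degrees, then the opening in per cent of the stroke, from 0 (shut) to 100 (fully open). In form: [dx, dy, dz, yaw, hand, dx, dy, dz, yaw, hand, ...]. A call has 1 to 10 rows; each row is the pose to reach, as a shift and turn from the pose commanded when the call began; what a row does not reach only later rows make up. A row lasts 1/12 s, in which the tool goes at most 41.7 mm and 7.16 degrees, less where a joint would pass 70% of its speed; a pose out of reach is approached as far as the arm can. A call with a gripper value outside its range is refused whole. The fingers move at their own pace and stop on an object; FORCE is the grip in N (left out, the last holds). Time passes only in rows, so rows that repeat a pose let the fingers close. It gives the time, the measured TCP pose, the force, the opening and the grip force at its end, in the units of the state.
- robot.read_state(): the state, without advancing time (a new reading comes with each control period).
- read_camera(name): name is "scene" or "top" or "wrist"; returns a dict with "image" (480x640x3 uint8, blue, green, red), "K" (3x3 intrinsics, pixels), "extrinsics" (4x4, takes a point from world to camera coordinates); the wrist camera has in their place "mount" (4x4, takes a point from camera to tool coordinates, whose origin is the TCP and whose axes are the flange's). Camera axes: x right, y down, z forward; pixel columns grow to the right and rows downward; lengths in m; the calibration is good to about 2 mm. The wrist camera is an equidistant fisheye: a pixel r from the principal point sees the ray r / f radians off the axis. A picture is of the moment at which its call begins: read the wrist's pose just before it. There is no depth.
- job.close_job(): hands the job in; it is judged then, once.
The state is a dict: "t": time; "q": joint angles; "dq": joint speeds; "joint_torque": joint torques, N m; "tool_pos": TCP position; "orientation": TCP orientation; "force": force on the tool from outside, world axes, zero at the start; "wrist_torque": the same for the moment, N m; "opening": finger opening in m; "gripper_force": force on a finger pad.
Only numpy, scipy, OpenCV 4.12 (cv2) and the standard library are available. Lean on these libraries where they do the work, as an engineer would, in place of code of your own. Each camera call takes 0.05 s, during which the arm holds its last target. There are 200 camera calls.

## Working session

There is one attempt and no reset: what is moved stays moved. The work goes in short steps, Python scripts to look and compute and a shell command to move; the robot and the scene stay as the last step left them, time stands still between calls to the robot, and variables do not carry over. Pictures are saved under pics/ and viewed, at most 10 in all, crops included, and the job is handed in when it is done.

```bash
mkdir -p pics; ls; cat > h.py <<'E'
import numpy as np, cv2
from plant import robot, read_camera, job
def ray(c,u,v):
    E=np.array(c["extrinsics"]);K=np.array(c["K"])
    d=E[:3,:3].T@np.linalg.inv(K)@np.array([u,v,1.]); o=-E[:3,:3].T@E[:3,3]
    return o,d
def onz(c,u,v,z):
    o,d=ray(c,u,v); return o+d*(z-o[2])/d[2]
def proj(c,p):
    E=np.array(c["extrinsics"]);K=np.array(c["K"])
    q=K@(E[:3,:3]@np.asarray(p)+E[:3,3]); return q[:2]/q[2]
E
python3 - <<'E'
from h import *
for n in("top","scene"):
    c=read_camera(n); cv2.imwrite(f"pics/{n}0.png",c["image"]); np.save(n+"0.npy",c,allow_pickle=True)
    print(n,np.round(c["K"],1).tolist(),np.round(c["extrinsics"],3).tolist())
print(robot.read_state())
E
```

```text
pics
top [[598.8, 0.0, 322.7], [0.0, 598.8, 223.4], [0.0, 0.0, 1.0]] [[-0.008, -1.0, 0.016, 0.061], [-0.987, 0.005, -0.159, 0.542], [0.159, -0.017, -0.987, 1.317], [0.0, 0.0, 0.0, 1.0]]
scene [[518.1, 0.0, 330.0], [0.0, 518.1, 240.1], [0.0, 0.0, 1.0]] [[-0.736, -0.677, 0.021, 0.454], [-0.29, 0.287, -0.913, 0.237], [0.612, -0.678, -0.407, 1.001], [0.0, 0.0, 0.0, 1.0]]
{'t': 0.1, 'q': array([-1.19140959e+00,  1.31106746e-01,  1.48915320e+00,  1.99033300e-05,
        1.52298878e+00, -8.54381788e-02]), 'dq': array([ 0.00051861, -0.00100074, -0.00232887,  0.00126355,  0.00091064,
        0.00144786]), 'joint_torque': array([ 7.72488202e-04, -5.61337960e+01, -4.93095517e+01,  7.69411493e-02,
        2.90655100e-02, -5.33363288e-05]), 'tool_pos': array([ 0.2687638, -0.5358284,  0.1924892]), 'orientation': array([-3.05552979e+00, -7.23210315e-01,  3.49884195e-04]), 'force': array([ 0.06886301, -0.49849789, -0.83412447]), 'wrist_torque': array([-0.00087562, -0.02491491, -0.00971017]), 'gripper_force': 0.0, 'opening': 0.09296531974052737}
```

View pics/top0.png

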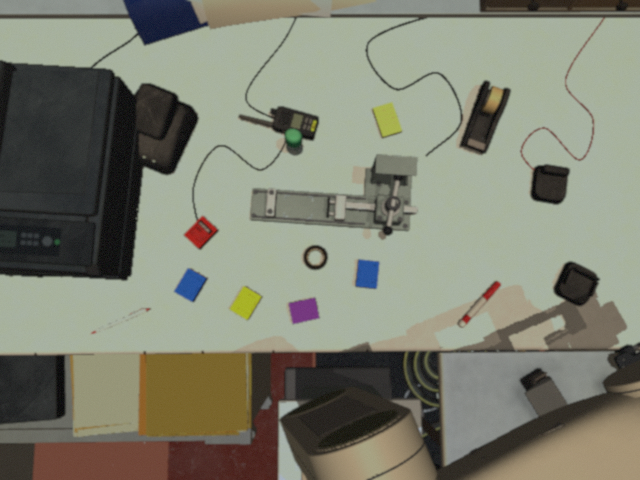

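View pics/scene0.png

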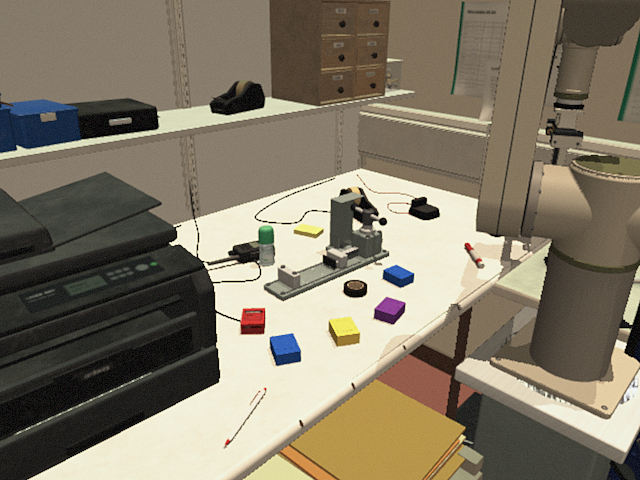

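The top view shows the clamp at (250–418, 155–235) with its stop on the left at (271,203), its handle hub at (393,203), one ball near (388,231), and the hood at (396,166). The glue is at (293,136) and the tape at (315,257).

Box-like candidates in the top view are red (201,233), blue (191,285) and (367,273), yellow (246,303) and (387,120), and purple (304,310). Red fits: it is left of the clamp and not one of the excluded colours. I'll confirm it in a crop.

```bash
python3 - <<'E'
from h import *
a=np.load("top0.npy",allow_pickle=True).item(); b=np.load("scene0.npy",allow_pickle=True).item()
im=a["image"]; cr=cv2.resize(im[140:260,180:430],None,fx=3.2,fy=3.2,interpolation=cv2.INTER_CUBIC)
c2=cv2.resize(b["image"][180:345,225:425],None,fx=1.3,fy=1.3,interpolation=cv2.INTER_CUBIC)
out=np.zeros((600,800,3),np.uint8); out[:384,:800]=cr
c2=b["image"][185:340,225:415]; 
out[384:600,:265]=cv2.resize(c2,(265,216)); 
c3=b["image"][175:265,320:400]; out[384:600,280:472]=cv2.resize(c3,(192,216),interpolation=cv2.INTER_CUBIC)
c4=b["image"][300:340,230:280]; out[384:600,490:760]=cv2.resize(c4,(270,216),interpolation=cv2.INTER_CUBIC)
cv2.imwrite("pics/crop1.png",out)
hsv=cv2.cvtColor(im,cv2.COLOR_BGR2HSV)
m=((hsv[...,0]<8)|(hsv[...,0]>172))&(hsv[...,1]>120)&(hsv[...,2]>60)
m=m.astype(np.uint8); m[:,:170]=0; m[:,240:]=0; m[:200]=0;m[270:]=0
m=cv2.morphologyEx(m,cv2.MORPH_CLOSE,np.ones((7,7)))
cs,_=cv2.findContours(m,0,2); k=max(cs,key=cv2.contourArea); r=cv2.minAreaRect(k); print(r)
P=np.array([onz(a,*p,.026) for p in cv2.boxPoints(r)]); print(P.round(4), np.linalg.norm(np.diff(P,axis=0),axis=1), P.mean(0))
for nm,uv,z in(("bedL",(251,189),.014),("bedLb",(251,222),.014),("bedR",(411,230),.014),("hub",(393,203),.14),("ball",(388,231),.125),("tape",(315,257),.019),("glue",(293,136),.106)): print(nm,onz(a,*uv,z).round(4))
E
```

```text
((200.25003051757812, 231.75003051757812), (21.21320343017578, 26.162948608398438), 45.0)
[[0.5238 0.3752 0.026 ]
 [0.5665 0.3341 0.026 ]
 [0.5314 0.2991 0.026 ]
 [0.4891 0.3402 0.026 ]] [0.05926633 0.04957027 0.05904795] [0.52769645 0.33714606 0.026     ]
bedL [0.6297 0.2237 0.014 ]
bedLb [0.5516 0.2228 0.014 ]
bedR [ 0.5308 -0.148   0.014 ]
hub [ 0.5701 -0.0906  0.14  ]
ball [ 0.5123 -0.0804  0.125 ]
tape [0.4687 0.0751 0.019 ]
glue [0.7289 0.1226 0.106 ]
```

View pics/crop1.png

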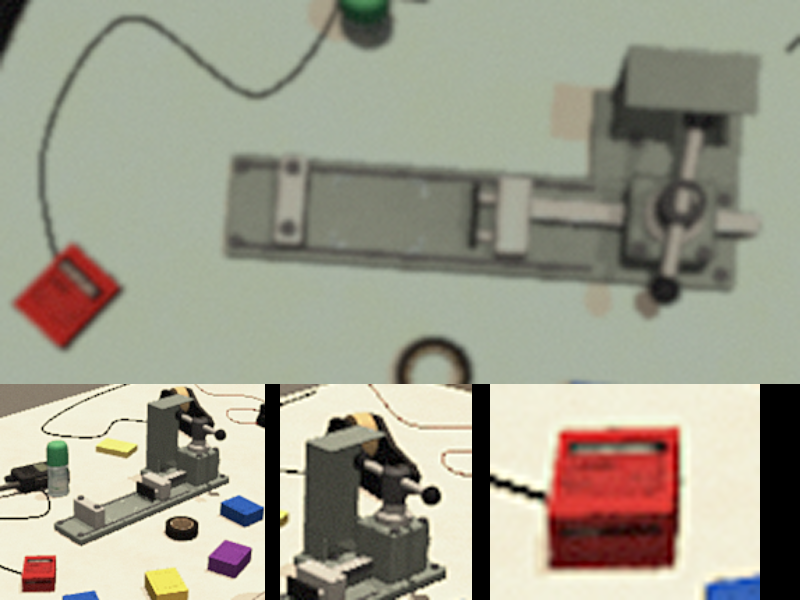

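The red box has a label window and measures 59 × 50 mm on its top plane. That fits the 62 × 48 mm carton, and it's the only candidate left of the clamp that isn't an excluded colour, so red is the carton. The white corner marks on the bed show at crop (335,178) to (418,250), and the front ball at (664,290). I'll move over the clamp for a close wrist view.

```bash
python3 -m inch '[15,36,8,7,70,30,72,16,14,70,45,108,24,21,70,60,144,32,28,70,75,180,40,35,70,90,216,48,42,70,105,252,56,49,70,120,288,64,56,70,135,324,72,63,70,150,360,80,70,70]' 20 && python3 -m inch '[15,36,6,7,70,30,72,12,14,70,45,108,18,21,70,60,144,24,28,70,70,180,30,35,70,80,200,30,39,70,80,200,30,39,70,80,200,30,39,70]'
python3 - <<'E'
from h import *
s=robot.read_state(); c=read_camera("wrist"); np.save("w1.npy",dict(c=c,s=s),allow_pickle=True)
cv2.imwrite("pics/w1.png",c["image"]); print(np.round(c["K"],1).tolist(),np.round(c["mount"],3).tolist()); print(s["tool_pos"],s["orientation"],s["q"],s["t"])
E
```

```text
t: 0.93
tool_pos: [0.419, -0.1744, 0.2736]
orientation: [-2.082, -2.352, 0.0]
force: [1.4, -0.1, 0.7]
opening: 0.0651
gripper_force: 0.0
t: 1.6
tool_pos: [0.4988, 0.0247, 0.3028]
orientation: [-1.183, -2.909, 0.001]
force: [-0.0, 0.0, 0.2]
opening: 0.065
gripper_force: 0.0
[[371.6, 0.0, 321.2], [0.0, 371.6, 239.6], [0.0, 0.0, 1.0]] [[-0.002, -0.958, -0.287, 0.08], [1.0, -0.001, -0.001, -0.0], [0.0, -0.287, 0.958, -0.191], [0.0, 0.0, 0.0, 1.0]]
[0.49884225 0.02469096 0.3028086 ] [-1.18314086e+00 -2.90906380e+00  1.02756263e-03] [-5.30360465e-02 -1.60515789e-01  1.57912061e+00 -2.50145068e-04
  1.72427425e+00 -8.51318211e-01] 1.6
```

View pics/w1.png

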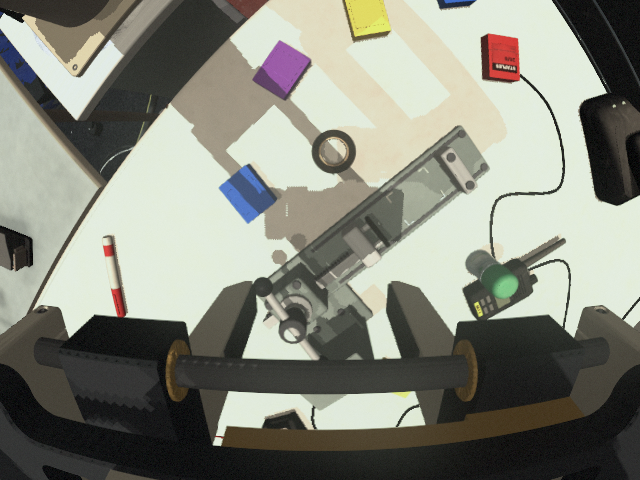

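The wrist view shows the red carton lettered "STAPLES" at (501,58), the front ball at (264,287), the hub at (293,330), the stop at (457,170) and the bed with its corner marks. I'll crop the bed to read the points.

```bash
cat >> h.py <<'E'
from scipy.spatial.transform import Rotation as R
def wonz(w,u,v,z):
    c,s=w["c"],w["s"];K=np.array(c["K"]);M=np.array(c["mount"])
    x,y=(u-K[0,2])/K[0,0],(v-K[1,2])/K[1,1];r=np.hypot(x,y)
    d=np.array([x/r*np.sin(r),y/r*np.sin(r),np.cos(r)])
    T=R.from_rotvec(s["orientation"]).as_matrix()
    o=T@M[:3,3]+s["tool_pos"]; d=T@M[:3,:3]@d
    return o+d*(z-o[2])/d[2]
E
python3 - <<'E'
from h import *
w=np.load("w1.npy",allow_pickle=True).item(); im=w["c"]["image"]
cv2.imwrite("pics/crop2.png",cv2.resize(im[120:300,260:500],None,fx=3.3,fy=3.3,interpolation=cv2.INTER_CUBIC))
for nm,uv,z in(("hub",(293,330),.14),("ball",(264,287),.125),("tape",(334,151),.019)): print(nm,wonz(w,*uv,z).round(4))
hsv=cv2.cvtColor(im,cv2.COLOR_BGR2HSV)
m=(((hsv[...,0]<8)|(hsv[...,0]>172))&(hsv[...,1]>120)&(hsv[...,2]>60)).astype(np.uint8); m[:,:470]=0; m[:,530:]=0; m[:25]=0;m[95:]=0
m=cv2.morphologyEx(m,cv2.MORPH_CLOSE,np.ones((15,15)))
k=max(cv2.findContours(m,0,2)[0],key=cv2.contourArea)[:,0]
P=np.array([wonz(w,*p,.026)[:2] for p in k]).astype(np.float32); r=cv2.minAreaRect(P); print(r)
E
```

```text
hub [ 0.5691 -0.0884  0.14  ]
ball [ 0.5148 -0.0794  0.125 ]
tape [0.4699 0.0744 0.019 ]
((0.5264859199523926, 0.33101487159729004), (0.05763506516814232, 0.06425762921571732), 47.2618522644043)
```

View pics/crop2.png

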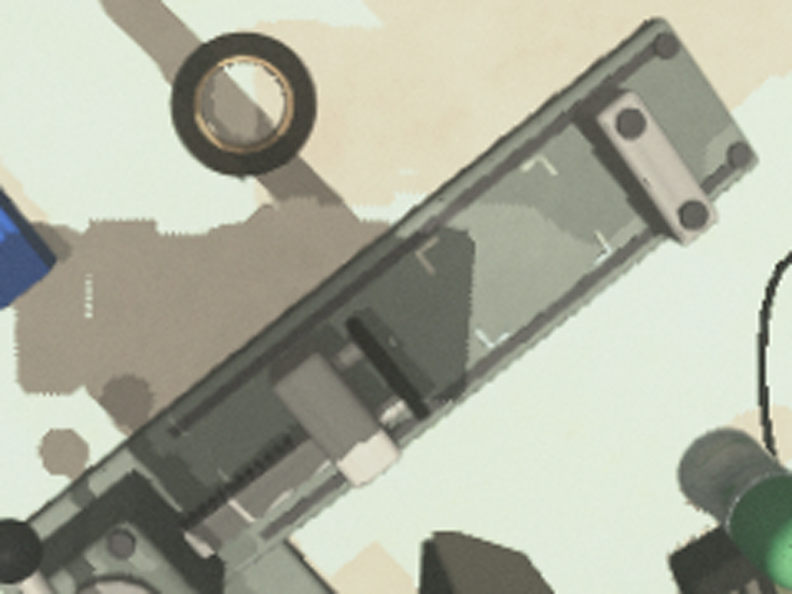

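```bash
python3 - <<'E'
from h import *
w=np.load("w1.npy",allow_pickle=True).item()
g=lambda u,v,z: wonz(w,260+u/3.3,120+v/3.3,z)[:2]
M=np.array([g(*p,.014) for p in((550,162),(603,257),(488,342),(422,246))]); print(M.round(4)); print(np.linalg.norm(M-np.roll(M,1,0),axis=1),M.mean(0))
B=np.array([g(*p,.014) for p in((655,18),(757,160))]); print("bed end",B.round(4),np.linalg.norm(B[0]-B[1]),B.mean(0))
sp=np.mean([[.5701,-.0906],wonz(w,293,330,.14)[:2]],0); sp2=M.mean(0)
d=sp2-sp; L=np.linalg.norm(d); th=np.arctan2(-d[0],d[1]); print("L .207?",L,"theta",np.degrees(th))
yc=np.array([-np.sin(th),np.cos(th)]);xc=np.array([np.cos(th),np.sin(th)]); O=(sp+.135*yc+sp2-.072*yc)/2
f=lambda p:((p-O)@xc,(p-O)@yc)
print("O",O,"pad",[np.round(f(g(*p,.042)),4) for p in((364,313),(432,405))],"stop",[np.round(f(g(*p,.050)),4) for p in((597,112),(685,243))])
print("ball",np.round(f(wonz(w,264,287,.125)[:2]),4),"hub",f(sp), "bedend",f(B.mean(0)))
print("spot",O+.072*yc,"spindle",O-.135*yc)
E
```

```text
[[0.5714 0.1477]
 [0.6164 0.1389]
 [0.6094 0.0796]
 [0.5606 0.0861]]
[0.06255825 0.04588312 0.05974834 0.04925502] [0.58941682 0.11308048]
bed end [[0.5577 0.2209]
 [0.6325 0.2175]] 0.07479929263959466 [0.59509497 0.21922294]
L .207? 0.20352679022491554 theta -5.593538438562168
O [0.5825682  0.04315165] pad [array([-0.026 ,  0.0066]), array([0.0202, 0.0057])] stop [array([-0.0347,  0.123 ]), array([0.0278, 0.1233])]
ball [-0.0555 -0.1286] hub (np.float64(5.761288748685172e-17), np.float64(-0.13326339511245777)) bedend (np.float64(-0.004694663334397637), np.float64(0.17645390597523777))
spot [0.58958608 0.11480881] spindle [ 0.56940966 -0.09120554]
```

```bash
python3 -m inch '[4,40,0,0,70,8,80,0,0,70,12,120,0,0,70,16,160,0,0,70,20,200,0,0,70,24,240,0,0,70,28,275,-15,0,70,28,300,-45,0,70,28,310,-83,0,70,28,310,-120,0,70]' && python3 -m inch '[0,0,-30,0,70,0,0,-50,0,70,0,0,-50,0,70]'
python3 - <<'E'
from h import *
s=robot.read_state(); c=read_camera("wrist"); w=dict(c=c,s=s); np.save("w2.npy",w,allow_pickle=True)
cv2.imwrite("pics/w2.png",c["image"]);hsv=cv2.cvtColor(c["image"],cv2.COLOR_BGR2HSV)
m=(((hsv[...,0]<8)|(hsv[...,0]>172))&(hsv[...,1]>120)&(hsv[...,2]>60)).astype(np.uint8)
m=cv2.morphologyEx(m,cv2.MORPH_CLOSE,np.ones((15,15)))
k=max(cv2.findContours(m,0,2)[0],key=cv2.contourArea)[:,0]
print(cv2.boundingRect(k))
P=np.array([wonz(w,*p,.026)[:2] for p in k]).astype(np.float32); print(cv2.minAreaRect(P)); print(s["tool_pos"])
E
```

```text
t: 2.48
tool_pos: [0.5273, 0.3347, 0.1823]
orientation: [1.187, 2.908, 0.002]
force: [0.4, -0.4, -1.1]
opening: 0.0651
gripper_force: 0.0
t: 2.73
tool_pos: [0.5239, 0.3301, 0.1267]
orientation: [-1.188, -2.901, 0.013]
force: [-0.3, -0.1, -0.0]
opening: 0.0647
gripper_force: 0.0
(304, 192, 59, 74)
((0.528407096862793, 0.33736950159072876), (0.04672137275338173, 0.061651650816202164), 47.08809280395508)
[0.52390566 0.33008503 0.12671036]
```

View pics/w2.png

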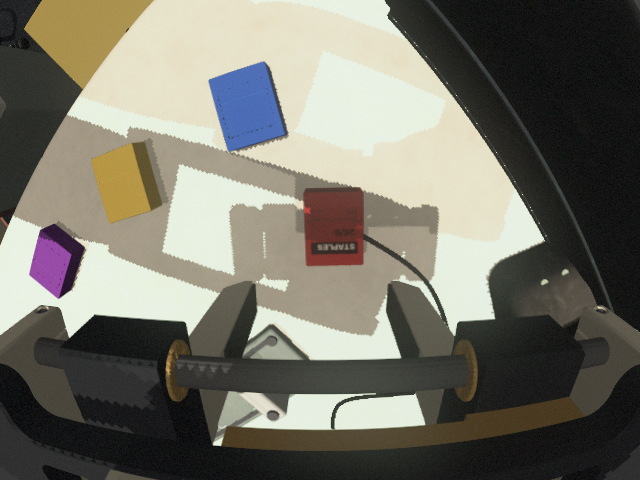

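```bash
python3 -m inch '[1,2,-30,1,70,1,2,-60,1,70,1,2,-90,1,70,1,2,-110,1,70,1,2,-120,1,70,1,2,-124,1,70,1,2,-124,1,70,1,2,-124,1,70]'
```

```text
t: 3.45
tool_pos: [0.5297, 0.3362, 0.0119]
orientation: [1.161, 2.917, 0.004]
force: [-0.3, -0.3, 0.7]
opening: 0.065
gripper_force: 0.0
```

```bash
python3 -m inch '[0,0,-5,0,70,0,0,-8,0,70,0,0,-8,0,70,0,0,-8,0,0,0,0,-8,0,0,0,0,-8,0,0,0,0,-8,0,0,0,0,-8,0,0]' 25
```

```text
t: 4.12
tool_pos: [0.528, 0.3357, 0.0015]
orientation: [1.161, 2.919, 0.0]
force: [0.6, -0.2, 0.7]
opening: 0.0366
gripper_force: 0.0
```

```bash
python3 - <<'E'
from h import *
s=robot.read_state(); c=read_camera("wrist"); w=dict(c=c,s=s)
cv2.imwrite("pics/w3.png",c["image"]);hsv=cv2.cvtColor(c["image"],cv2.COLOR_BGR2HSV)
m=(((hsv[...,0]<8)|(hsv[...,0]>172))&(hsv[...,1]>120)&(hsv[...,2]>60)).astype(np.uint8)
m=cv2.morphologyEx(m,cv2.MORPH_CLOSE,np.ones((15,15)))
k=max(cv2.findContours(m,0,2)[0],key=cv2.contourArea)[:,0]
print(cv2.boundingRect(k))
P=np.array([wonz(w,*p,.026)[:2] for p in k]).astype(np.float32); print(cv2.minAreaRect(P)); print(s["tool_pos"],s["opening"],s["gripper_force"])
E
```

```text
(275, 224, 101, 124)
((0.5257556438446045, 0.33947914838790894), (0.04736003279685974, 0.06703951209783554), 46.499114990234375)
[0.52803276 0.33570311 0.00154594] 0.036625947783173865 0.0
```

View pics/w3.png

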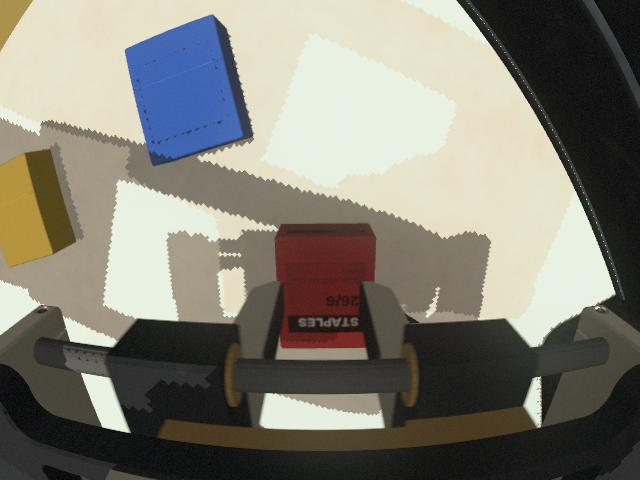

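The fingers show in front of the carton's top edges, with 37 mm of opening and no grip force, so the real tips may sit above the carton. I'll open again and check from the side with the scene camera.

```bash
python3 -m inch '[0,0,0,0,70,0,0,0,0,70,0,0,0,0,70,0,0,0,0,70,0,0,0,0,70]'
python3 - <<'E'
from h import *
s=robot.read_state(); c=read_camera("scene"); p=s["tool_pos"]; u=proj(c,p); print(s["opening"],u, proj(c,p+[0,0,.026]))
x,y=int(u[0]),int(u[1]); cr=c["image"][max(0,y-75):y+35,max(0,x-75):x+75]
cv2.imwrite("pics/s1.png",cv2.resize(cr,None,fx=5,fy=5,interpolation=cv2.INTER_CUBIC)); print(x-75,y-75)
E
```

```text
t: 4.58
tool_pos: [0.528, 0.3357, 0.0014]
orientation: [1.161, 2.919, 0.0]
force: [-0.6, 0.7, 0.4]
opening: 0.0613
gripper_force: 0.0
0.06127322489486626 [253.66231388 324.65399746] [253.18354594 314.14417852]
178 249
```

View pics/s1.png

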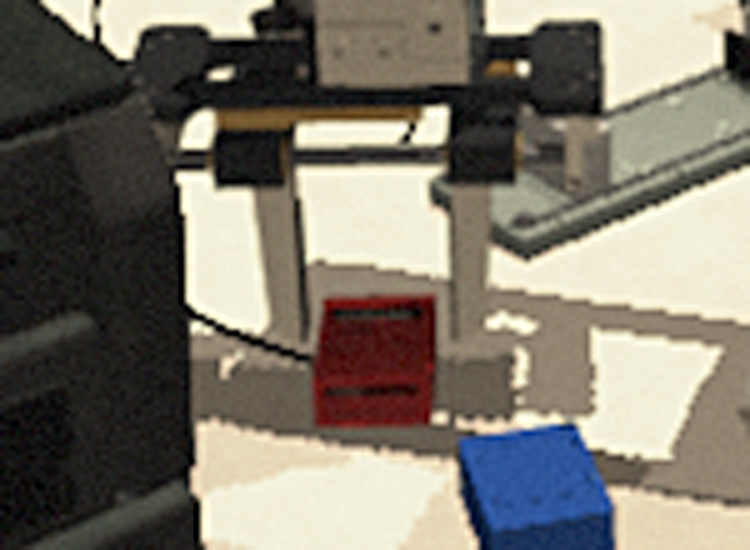

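The scene crop shows the finger ends at about row 317, while the reported TCP projects to row 324.7. The wrist view gave the same result, so the tips really end about 20 mm above the reported point. I'll descend carefully in small steps, watching the force.

```bash
python3 -m inch '[0,0,-2,0,70,0,0,-2,0,70]' | grep -E "pos|force|open"; python3 -m inch '[0,0,-2,0,70,0,0,-4,0,70,0,0,-4,0,70]'| grep -E "pos|force|open"
```

```text
tool_pos: [0.5278, 0.3356, -0.001]
force: [-0.3, -0.3, -0.6]
opening: 0.0653
gripper_force: 0.0
tool_pos: [0.5276, 0.3354, -0.0053]
force: [-0.4, -0.8, 0.2]
opening: 0.0649
gripper_force: 0.0
```

```bash
python3 -m inch '[0,0,-2,0,70,0,0,-4,0,70,0,0,-4,0,70]' | grep -E "pos|force|open"; python3 -m inch '[0,0,-1,0,70,0,0,-2,0,70,0,0,-3,0,70,0,0,-3,0,70]'| grep -E "pos|force|open"
```

```text
tool_pos: [0.5276, 0.3355, -0.0092]
force: [0.5, -0.6, 0.3]
opening: 0.0651
gripper_force: 0.0
tool_pos: [0.5278, 0.3356, -0.0118]
force: [-0.5, 0.7, -0.3]
opening: 0.0649
gripper_force: 0.0
```

```bash
python3 -m inch '[0,0,-1,0,70,0,0,-2,0,70,0,0,-3,0,70,0,0,-3,0,70]' | grep -E "pos|force|open"; python3 -m inch '[0,0,0,0,30,0,0,0,0,30,0,0,0,0,30,0,0,0,0,30,0,0,0,0,30]' 20| grep -E "pos|force|open"
```

```text
tool_pos: [0.5278, 0.3355, -0.0149]
force: [-0.6, -0.7, 0.1]
opening: 0.0652
gripper_force: 0.0
tool_pos: [0.5281, 0.3357, -0.0145]
force: [0.2, 0.3, -0.5]
opening: 0.0476
gripper_force: 20.0
```

Opening 47.6 mm with 20 N of grip: the carton is held. I'll lift it and carry it to the spot.

```bash
python3 -m inch '[0,0,30,0,30,0,0,65,-5,30,8,-30,80,-12,30,18,-65,80,-19,30,28,-100,80,-26,30,38,-138,80,-33,30,48,-175,80,-40,30,57,-208,80,-46,30,61,-223,80,-52,30,61,-223,80,-52,30]' && python3 -m inch '[0,0,0,0,30,0,0,0,0,30]'
python3 - <<'E'
from h import *
s=robot.read_state(); c=read_camera("wrist"); w=dict(c=c,s=s); np.save("w4.npy",w,allow_pickle=True)
hsv=cv2.cvtColor(c["image"],cv2.COLOR_BGR2HSV)
m=(((hsv[...,0]<8)|(hsv[...,0]>172))&(hsv[...,1]>120)&(hsv[...,2]>60)).astype(np.uint8)
m=cv2.morphologyEx(m,cv2.MORPH_CLOSE,np.ones((15,15)))
k=max(cv2.findContours(m,0,2)[0],key=cv2.contourArea)[:,0]
print(cv2.boundingRect(k)); z=s["tool_pos"][2]+.0145+.026
P=np.array([wonz(w,*p,z)[:2] for p in k]).astype(np.float32); print(cv2.minAreaRect(P)); print(s["tool_pos"],s["opening"],s["gripper_force"],s["q"])
cv2.imwrite("pics/w4.png",c["image"])
E
```

```text
t: 7.22
tool_pos: [0.5897, 0.1087, 0.0653]
orientation: [2.333, 2.103, -0.001]
force: [0.3, -0.1, -0.6]
opening: 0.0479
gripper_force: 20.0
t: 7.38
tool_pos: [0.5885, 0.1134, 0.0652]
orientation: [-2.32, -2.117, 0.0]
force: [0.1, 0.1, -1.5]
opening: 0.0476
gripper_force: 20.0
(267, 231, 110, 130)
((0.5884243845939636, 0.11918539553880692), (0.06483752280473709, 0.04800204932689667), 85.20886993408203)
[0.5885399  0.11338018 0.06518995] 0.04764065565929255 19.999944269657135 [1.04426667e-01 2.23374423e-01 1.62363102e+00 5.54693459e-04
 1.29517434e+00 1.95469867e-01]
```

View pics/w4.png

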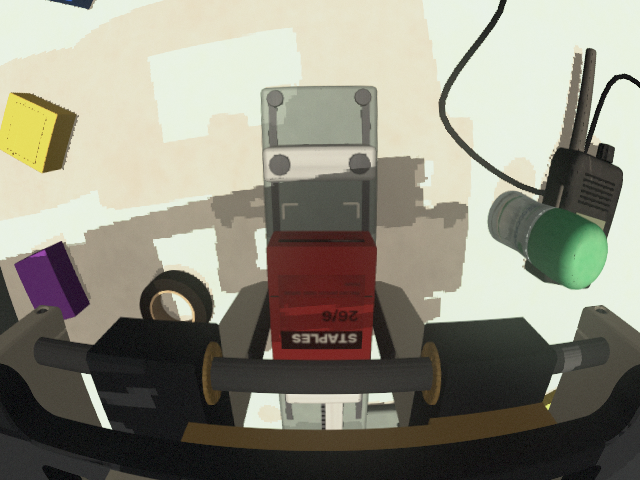

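The wrist view shows the carton held level and square between the fingers, the far corner marks at (284,207) and (355,207), the stop edge at about row 180, and the glue clear at (570,245). I'll compute the alignment from the marks.

```bash
python3 - <<'E'
from h import *
w=np.load("w4.npy",allow_pickle=True).item();im=w["c"]["image"]
z=w["s"]["tool_pos"][2]+.0405
for n,u,v,zz in(("carton far L",272,246,z),("far R",375,246,z),("mark L",284,206,.014),("mark R",355,206,.014),("stop face L",264,180,.05),("stop R",376,180,.05),("bedL",263,88,.014),("bedR",378,88,.014)): print(n,wonz(w,u,v,zz).round(4))
g=cv2.cvtColor(im,cv2.COLOR_BGR2GRAY); print(g[226:262,300]); print(g[170:190,320]); print(g[195:225,294])
print(g[213,275:300],g[213,345:368])
E
```

```text
carton far L [0.5699 0.147  0.1057]
far R [0.6138 0.1429 0.1057]
mark L [0.5661 0.1461 0.014 ]
mark R [0.6132 0.1418 0.014 ]
stop face L [0.5609 0.169  0.05  ]
stop R [0.6235 0.1632 0.05  ]
bedL [0.5608 0.2254 0.014 ]
bedR [0.6344 0.2185 0.014 ]
[80 78 80 80 74 56 48 46 47 44 44 45 43 37 35 31 40 48 48 50 52 59 49 57
 56 56 57 58 55 55 51 56 56 57 49 55]
[202 204 203 204 163 117 102  98  95  88  82  79  82  85  86  86  86  83
  81  83]
[ 86  83  83  83  83  87  85  85 115 120 103  88  86  88  84  82  86  83
  81  83  83  83  83  81  81  82  82  80  81  81]
[ 64  62  61  62  68  78  92 106 121 109  86  83  85  85  83  87  82  83
  80  81  82  82  84  83  84] [ 79  79  79  78  74  77  78  79  78  81  76  92 107 117 100  78  75  56
  52  56  52  52  52]
```

```bash
python3 -m inch '[-1,-1,-25,0,30,-1,-1,-45,0,30,-1,-1,-57,0,30,-1,-1,-61,0,30,-1,-1,-63,0,30,-1,-1,-64,0,30,-1,-1,-64,0,30]'
```

```text
t: 8.02
tool_pos: [0.5888, 0.112, 0.0025]
orientation: [2.322, 2.115, 0.002]
force: [-0.6, 0.4, -1.2]
opening: 0.048
gripper_force: 20.0
```

```bash
python3 -m inch '[0,0,-1,0,30,0,0,-2,0,30,0,0,-2,0,30]' | grep -E "pos|force"; python3 -m inch '[0,0,-1,0,30,0,0,-1,0,30]'|grep -E "pos|force"
```

```text
tool_pos: [0.5884, 0.1116, -0.0]
force: [0.0, -0.3, -0.6]
gripper_force: 20.0
tool_pos: [0.5885, 0.1116, -0.0005]
force: [-1.9, 0.4, 5.5]
gripper_force: 20.0
```

```bash
python3 -m inch '[0,0,0,0,58,0,0,0,0,64,0,0,0,0,68,0,0,0,0,68,0,0,2,0,68,0,0,20,0,68,0,0,50,0,68,0,0,90,0,68,0,0,130,0,68,0,0,130,0,68]'
python3 - <<'E'
from h import *
a=read_camera("top");im=a["image"]
hsv=cv2.cvtColor(im,cv2.COLOR_BGR2HSV)
s=robot.read_state(); c=read_camera("wrist"); w=dict(c=c,s=s); np.save("w5.npy",w,allow_pickle=True)
hsv=cv2.cvtColor(c["image"],cv2.COLOR_BGR2HSV)
m=(((hsv[...,0]<8)|(hsv[...,0]>172))&(hsv[...,1]>120)&(hsv[...,2]>60)).astype(np.uint8)
m=cv2.morphologyEx(m,cv2.MORPH_CLOSE,np.ones((15,15)))
k=max(cv2.findContours(m,0,2)[0],key=cv2.contourArea)[:,0]
print(cv2.boundingRect(k))
P=np.array([wonz(w,*p,.04)[:2] for p in k]).astype(np.float32); print(cv2.minAreaRect(P)); print(s["tool_pos"])
cv2.imwrite("pics/w5.png",c["image"])
E
```

```text
t: 9.27
tool_pos: [0.5934, 0.1123, 0.1388]
orientation: [2.317, 2.109, 0.018]
force: [0.4, 0.1, 1.8]
opening: 0.063
gripper_force: 0.0
(285, 191, 60, 78)
((0.5875778198242188, 0.11425440013408661), (0.06395141780376434, 0.04696691036224365), 84.63655090332031)
[0.59211318 0.11211763 0.13502299]
```

The carton stands within about 1 mm of its spot and the fingers are clear. Next is the handle: I'll go above the front ball, turn the tool tangential to the bar, and look again.

```bash
python3 -m inch '[-7,-19,20,7,50,-15,-38,40,14,50,-23,-57,50,21,50,-31,-76,50,28,50,-39,-95,50,35,50,-47,-114,50,42,50,-55,-133,50,49,50,-63,-152,50,56,50,-70,-171,50,63,50,-77,-191,50,70,50]' && python3 -m inch '[0,0,0,7,50,0,0,0,14,50,0,0,0,14,50,0,0,0,14,50]'
python3 - <<'E'
from h import *
s=robot.read_state(); c=read_camera("wrist"); w=dict(c=c,s=s); np.save("w6.npy",w,allow_pickle=True)
print(s["tool_pos"],s["orientation"],s["q"].round(2)); cv2.imwrite("pics/w6.png",c["image"])
E
```

```text
t: 10.2
tool_pos: [0.5093, -0.0798, 0.1762]
orientation: [-0.68, -3.064, -0.0]
force: [0.2, -0.7, -0.7]
opening: 0.0461
gripper_force: 0.0
t: 10.53
tool_pos: [0.51, -0.0792, 0.1768]
orientation: [-0.317, -3.123, -0.001]
force: [-0.2, -0.4, -0.5]
opening: 0.0469
gripper_force: 0.0
[ 0.51004449 -0.07916526  0.17679658] [-3.17269505e-01 -3.12285033e+00 -6.87017094e-04] [-0.25 -0.09  1.74  0.    1.49 -1.62]
```

View pics/w6.png

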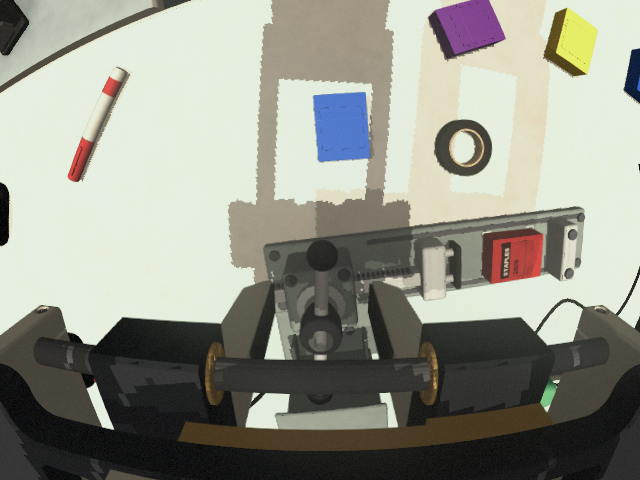

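The wrist view shows the ball at (322,255) and the hub at (321,330), with the bar pointing along the image column, so the tool is already tangential. The carton at (513,256) stands square between pad and stop. That was my last picture; from here I work by numbers only.

```bash
python3 - <<'E'
from h import *
w=np.load("w6.npy",allow_pickle=True).item();im=w["c"]["image"];g=cv2.cvtColor(im,cv2.COLOR_BGR2GRAY)
m=(g<60).astype(np.uint8); m[:225]=0;m[285:]=0;m[:,:290]=0;m[:,355:]=0
m=cv2.morphologyEx(m,cv2.MORPH_OPEN,np.ones((5,5)))
k=max(cv2.findContours(m,0,2)[0],key=cv2.contourArea); (u,v),r=cv2.minEnclosingCircle(k); print(u,v,r,cv2.boundingRect(k))
b=wonz(w,u,v,.125); h=wonz(w,321,330,.14); print(b,h,np.linalg.norm(b[:2]-[.5695,-.0905]),np.degrees(np.arctan2(*(b[:2]-[.5695,-.0905])[::-1])))
for n,uv,z in(("pad hi",(457,240),.042),("pad lo",(463,287),.042),("stopf a",(561,232),.05),("stopf b",(565,277),.05),("carton",(513,256),.04)): print(n,wonz(w,*uv,z).round(4))
print("shadow/finger tips rows:",g[270:300,255])
# tip z along tool: finger tip corners
E
```

```text
322.18084716796875 256.17022705078125 16.98000717163086 (306, 240, 33, 31)
[ 0.51418986 -0.0797547   0.125     ] [ 0.56302681 -0.09068699  0.14      ] 0.05634423748186803 169.00588774861174
pad hi [0.5531 0.0443 0.042 ]
pad lo [0.6041 0.0468 0.042 ]
stopf a [0.5662 0.1618 0.05  ]
stopf b [0.6194 0.1689 0.05  ]
carton [0.5841 0.1062 0.04  ]
shadow/finger tips rows: [149 150 148 148 150 150 152 152 151 152 152 150 152 128 103  93  92  89
  89  92  90  90  92  92  90  89  91  92  91  90]
```

```bash
python3 -m inch '[3,-0.5,-35,0,50,3,-0.5,-65,0,50,3,-0.5,-80,0,50,3,-0.5,-88,0,50,3,-0.5,-92,0,50,3,-0.5,-92,0,50,3,-0.5,-92,0,50]' && python3 -m inch '[0,0,0,0,15,0,0,0,0,15,0,0,0,0,15,0,0,0,0,15,0,0,0,0,15,0,0,0,0,15]' 30
```

```text
t: 11.17
tool_pos: [0.5148, -0.0799, 0.0875]
orientation: [0.312, 3.125, -0.0]
force: [0.1, -0.4, 0.0]
opening: 0.0469
gripper_force: 0.0
t: 11.67
tool_pos: [0.5144, -0.0797, 0.087]
orientation: [0.311, 3.125, 0.0]
force: [-0.2, 2.5, 2.6]
opening: 0.0207
gripper_force: 30.0
```

Ball gripped (20.7 mm, 30 N). I'll compute the arc offsets for the first lead.

```bash
cat >> h.py <<'E'
def arc(b0,steps,C=(.571,-.091),r=.0577,start=None):
    C=np.array(C); p=lambda b:C+r*np.array([np.cos(np.radians(b)),np.sin(np.radians(b))])
    p0=p(b0) if start is None else np.array(start)
    for d in steps: print(-d,np.round((p(b0-d)-p0)*1e3,1))
E
python3 - <<'E'
from h import *
arc(168.7,range(7,64,7)); print(); arc(168.7-63,range(7,29,7))
E
```

```text
-7 [1.8 6.8]
-14 [ 4.4 13.4]
-21 [ 7.8 19.5]
-28 [11.9 25.2]
-35 [16.7 30.4]
-42 [22.1 35. ]
-49 [28.  38.8]
-56 [34.3 41.9]
-63 [41.  44.2]

-7 [6.9 1.5]
-14 [13.9  2.1]
-21 [20.9  1.9]
-28 [27.9  0.8]
```

```bash
python3 -m inch '[1.8,6.8,0,-7,15,4.4,13.4,0,-14,15,7.8,19.5,0,-21,15,11.9,25.2,0,-28,15,16.7,30.4,0,-35,15,16.7,30.4,0,-35,15]' && python3 - <<'E'
from h import *
s=robot.read_state();print(s["force"],s["tool_pos"],s["opening"])
C=np.array([.571,-.091]);d=s["tool_pos"][:2]-C;print(np.linalg.norm(d),np.degrees(np.arctan2(d[1],d[0])))
E
```

```text
t: 12.17
tool_pos: [0.5318, -0.0492, 0.087]
orientation: [1.244, 2.883, 0.0]
force: [3.6, 1.6, 1.9]
opening: 0.0201
gripper_force: 30.0
[3.58178306 1.62139572 1.89863936] [ 0.53178583 -0.04915143  0.08701365] 0.020134774624217915
0.05735027478265642 133.13864466125085
```

```bash
python3 -m inch '[5.4,4.6,0,-7,15,11.3,8.4,0,-14,15,17.6,11.5,0,-21,15,24.3,13.8,0,-28,15]' | grep -E "pos|^force|open" && python3 -m inch '[6.9,1.5,0,-7,15,13.9,2.1,0,-14,15,20.9,1.9,0,-21,15]' | grep -E "pos|^force|open"; python3 -m inch '[4,-0.4,0,-4,15,4,-0.4,0,-4,15]'
python3 - <<'E'
from h import *
s=robot.read_state();print(s["q"].round(2)); C=np.array([.571,-.091]);d=s["tool_pos"][:2]-C;print(np.linalg.norm(d),np.degrees(np.arctan2(d[1],d[0])))
E
```

```text
tool_pos: [0.5551, -0.0356, 0.087]
force: [-1.8, -1.1, 5.7]
opening: 0.0207
tool_pos: [0.5754, -0.0335, 0.0869]
force: [-5.4, 1.1, 6.9]
opening: 0.0204
t: 12.92
tool_pos: [0.5803, -0.0339, 0.087]
orientation: [-2.395, -2.033, -0.001]
force: [0.2, 2.3, 5.0]
opening: 0.0202
gripper_force: 30.0
[-0.15  0.15  1.66  0.    1.33  0.02]
0.05786894620679126 80.73182610811584
```

The first lead is done (88°). I'll release, lift, and cross over to the other ball, which needs no yaw change.

```bash
python3 -m inch '[0,0,0,0,48,0,0,0,0,48,0,0,0,0,48,0,0,0,0,48,0,0,0,0,48,0,0,35,0,48,0,0,75,0,48,0,0,90,0,48,-6,-38,90,0,48,-12,-76,90,0,48]' && python3 -m inch '[-6,-38,0,0,48,-6,-38,0,0,48,-6,-38,0,0,48]'
python3 - <<'E'
from h import *
s=robot.read_state(); c=read_camera("wrist"); w=dict(c=c,s=s); np.save("w7.npy",w,allow_pickle=True)
cv2.imwrite("pics/w7.png",c["image"])
im=c["image"];g=cv2.cvtColor(im,cv2.COLOR_BGR2GRAY); print(s["tool_pos"],s["orientation"],s["opening"])
C=cv2.HoughCircles(cv2.medianBlur(g,3)[225:360,270:400],cv2.HOUGH_GRADIENT,1.5,25,param1=100,param2=18,minRadius=12,maxRadius=24)
for u,v,r in C[0][:6]:
    u+=270;v+=225; print(u,v,r,int(g[int(v)-4:int(v)+5,int(u)-4:int(u)+5].mean()),wonz(w,u,v,.125).round(4))
E
```

```text
t: 13.75
tool_pos: [0.5693, -0.1097, 0.1789]
orientation: [2.388, 2.036, 0.004]
force: [0.4, -0.6, -1.3]
opening: 0.0448
gripper_force: 0.0
t: 14.0
tool_pos: [0.5613, -0.15, 0.1763]
orientation: [-2.398, -2.029, 0.0]
force: [0.3, 1.3, -0.2]
opening: 0.0442
gripper_force: 0.0
[ 0.56131221 -0.15001076  0.17629531] [-2.39848000e+00 -2.02871397e+00  2.30714356e-04] 0.04421910497692987
326.25 251.25 16.2 61 [ 0.564  -0.1517  0.125 ]
```

The ball is found at (0.564, −0.152), as expected. I'll descend about 10 mm deeper than last time and grip.

```bash
python3 -m inch '[2,-1,-35,0,48,2,-1,-65,0,48,2,-1,-85,0,48,2,-1,-94,0,48,2,-1,-98,0,48,2,-1,-98,0,48,2,-1,-98,0,15,2,-1,-98,0,15,2,-1,-98,0,15,2,-1,-98,0,15]' && python3 -m inch '[0,0,0,0,15,0,0,0,0,15]'
python3 - <<'E'
from h import *
arc(260,[7*i for i in range(1,10)]); print(); arc(197,[7*i for i in range(1,10)]);print(); arc(134,[7*i for i in range(1,8)])
E
```

```text
t: 14.88
tool_pos: [0.5648, -0.1494, 0.0798]
orientation: [2.394, 2.031, 0.002]
force: [2.1, 0.7, -0.2]
opening: 0.0224
gripper_force: 1.9
t: 15.05
tool_pos: [0.5651, -0.1495, 0.0797]
orientation: [2.394, 2.031, 0.003]
force: [2.3, -0.0, 4.6]
opening: 0.0203
gripper_force: 30.0
-7 [-6.9  1.6]
-14 [-13.4   4.1]
-21 [-19.7   7.4]
-28 [-25.5  11.4]
-35 [-30.8  16. ]
-42 [-35.4  21.3]
-49 [-39.4  27.1]
-56 [-42.7  33.4]
-63 [-45.2  40. ]

-7 [-1.6  6.9]
-14 [-2.4 13.9]
-21 [-2.4 20.9]
-28 [-1.5 27.9]
-35 [ 0.3 34.7]
-42 [ 2.9 41.3]
-49 [ 6.2 47.4]
-56 [10.3 53.2]
-63 [15.1 58.4]

-7 [5.4 4.6]
-14 [11.2  8.5]
-21 [17.5 11.6]
-28 [24.2 14. ]
-35 [31.1 15.5]
-42 [38.1 16.2]
-49 [45.1 16. ]
```

```bash
cat >> h.py <<'E'
def rep(C=(.5727,-.0915)):
    s=robot.read_state(); d=s["tool_pos"][:2]-np.array(C); b=np.arctan2(d[1],d[0]); t=np.array([np.sin(b),-np.cos(b)])
    print("beta",np.degrees(b).round(1)%360,"r",np.linalg.norm(d).round(4),"Ft",(s["force"][:2]@t).round(1),"Fr",(s["force"][:2]@d/np.linalg.norm(d)).round(1),"Fz",s["force"][2].round(1),"Mz",s["wrist_torque"].round(2),"q1,q6",s["q"][[0,5]].round(2),"op",s["opening"].round(4),"t",s["t"])
E
python3 - <<'E'
from h import *
k=dict(C=(.5727,-.0915),r=.0585)
for b in(262.4,199.4,136.4): arc(b,[7*i for i in range(1,10 if b>150 else 8)],**k); print()
E
```

```text
-7 [-7.   1.4]
-14 [-13.8   3.6]
-21 [-20.3   6.6]
-28 [-26.3  10.4]
-35 [-31.9  14.9]
-42 [-36.8  20.1]
-49 [-41.1  25.8]
-56 [-44.7  32. ]
-63 [-47.4  38.6]

-7 [-2.   6.9]
-14 [-3.1 13.9]
-21 [-3.3 21.1]
-28 [-2.7 28.2]
-35 [-1.2 35.2]
-42 [ 1.2 41.9]
-49 [ 4.3 48.3]
-56 [ 8.2 54.3]
-63 [12.8 59.8]

-7 [5.2 4.9]
-14 [11.   9.1]
-21 [17.3 12.5]
-28 [23.9 15.2]
-35 [30.8 17. ]
-42 [37.9 18. ]
-49 [45.  18.1]
```

```bash
python3 -m inch '[-7,1.4,0,-7,15,-13.8,3.6,0,-14,15,-20.3,6.6,0,-21,15,-26.3,10.4,0,-28,15,-31.9,14.9,0,-35,15,-36.8,20.1,0,-42,15,-41.1,25.8,0,-49,15,-44.7,32,0,-56,15,-47.4,38.6,0,-63,15]' >/dev/null; python3 -c "from h import *;rep()"; python3 -m inch '[-2,6.9,0,-7,15,-3.1,13.9,0,-14,15,-3.3,21.1,0,-21,15,-2.7,28.2,0,-28,15,-1.2,35.2,0,-35,15,1.2,41.9,0,-42,15,4.3,48.3,0,-49,15,8.2,54.3,0,-56,15,12.8,59.8,0,-63,15]' >/dev/null; python3 -c "from h import *;rep()"; python3 -m inch '[5.2,4.9,0,-7,15,11,9.1,0,-14,15,17.3,12.5,0,-19,15,23.9,15.2,0,-19,15,30.8,17,0,-19,15,37.9,18,0,-19,15]' >/dev/null; python3 -c "from h import *;rep()"
```

```text
Traceback (most recent call last):
  File "h.py", line 26, in rep
    print("beta",np.degrees(b).round(1)%360,"r",np.linalg.norm(d).round(4),"Ft",(s["force"][:2]@t).round(1),"Fr",(s["force"][:2]@d/np.linalg.norm(d)).round(1),"Fz",s["force"][2].round(1),"Mz",s["wrist_torque"].round(2),"q1,q6",s["q"][[0,5]].round(2),"op",s["opening"].round(4),"t",s["t"])
                                                                                                                                                                                                                                                               ^^^^^^^^^^^^^^^^^^
AttributeError: 'float' object has no attribute 'round'
Traceback (most recent call last):
  File "h.py", line 26, in rep
    print("beta",np.degrees(b).round(1)%360,"r",np.linalg.norm(d).round(4),"Ft",(s["force"][:2]@t).round(1),"Fr",(s["force"][:2]@d/np.linalg.norm(d)).round(1),"Fz",s["force"][2].round(1),"Mz",s["wrist_torque"].round(2),"q1,q6",s["q"][[0,5]].round(2),"op",s["opening"].round(4),"t",s["t"])
                                                            
[... 254 characters left out ...]
tribute 'round'
Traceback (most recent call last):
  File "h.py", line 26, in rep
    print("beta",np.degrees(b).round(1)%360,"r",np.linalg.norm(d).round(4),"Ft",(s["force"][:2]@t).round(1),"Fr",(s["force"][:2]@d/np.linalg.norm(d)).round(1),"Fz",s["force"][2].round(1),"Mz",s["wrist_torque"].round(2),"q1,q6",s["q"][[0,5]].round(2),"op",s["opening"].round(4),"t",s["t"])
                                                                                                                                                                                                                                                               ^^^^^^^^^^^^^^^^^^
AttributeError: 'float' object has no attribute 'round'
```

```bash
sed -i 's/s\["opening"\].round(4)/round(s["opening"],4)/' h.py; python3 -c "from h import *;rep()"; python3 -m inch '[0,0,0,0,15]'; python3 - <<'E'
from h import *
rep(); s=robot.read_state(); c=read_camera("wrist"); w=dict(c=c,s=s); np.save("w8.npy",w,allow_pickle=True)
t=read_camera("top"); np.save("t8.npy",t,allow_pickle=True)
for nm,im,conv in(("top",t,lambda p:onz(t,*p,.04)),):
    hsv=cv2.cvtColor(im["image"],cv2.COLOR_BGR2HSV)
    m=(((hsv[...,0]<8)|(hsv[...,0]>172))&(hsv[...,1]>120)&(hsv[...,2]>60)).astype(np.uint8); m[:,:230]=0;m[:,400:]=0;m[:150]=0;m[260:]=0
    m=cv2.morphologyEx(m,cv2.MORPH_CLOSE,np.ones((5,5)))
    for k in cv2.findContours(m,0,2)[0]:
        if cv2.contourArea(k)>60:
            P=np.array([conv(p)[:2] for p in k[:,0]]).astype(np.float32); print(nm,cv2.boundingRect(k),cv2.minAreaRect(P))
E
```

```text
beta 97.6 r 0.0589 Ft -16.3 Fr 4.7 Fz 16.2 Mz [ 0.4   2.91 -0.42] q1,q6 [-0.15  2.55] op 0.0203 t 17.05
t: 17.13
tool_pos: [0.5665, -0.033, 0.079]
orientation: [2.657, -1.673, -0.003]
force: [-7.7, -0.1, 8.9]
opening: 0.0203
gripper_force: 30.0
beta 96.1 r 0.0588 Ft -7.7 Fr 0.7 Fz 8.9 Mz [0.05 1.02 0.15] q1,q6 [-0.15  2.55] op 0.0203 t 17.1333
top (281, 193, 28, 24) ((0.5870814323425293, 0.12118147313594818), (0.06319158524274826, 0.05012121424078941), 85.24640655517578)
```

About 253° is wound so far. The carton has moved about 7 mm toward the stop, as expected. I'll release, lift, and go back for the first ball with the yaw unwound.

```bash
python3 -m inch '[0,0,0,0,45,0,0,0,0,45,0,0,0,0,45,0,0,0,0,45,0,0,0,0,45,0,0,35,0,45,0,0,75,0,45,0,0,95,7,45,2,-20,95,14,45,4,-40,95,21,45]'; python3 -m inch '[2,-15,0,7,45,4,-30,0,14,45,6,-50,0,21,45,8,-77,0,28,45,8,-77,0,35,45,8,-77,0,42,45,8,-77,0,49,45,8,-77,0,56,45,8,-77,0,63,45,8,-77,0,70,45]' >/dev/null;  python3 -m inch '[0,0,0,7,45,0,0,0,14,45,0,0,0,21,45,0,0,0,28,45,0,0,0,35,45,0,0,0,42,45,0,0,0,49,45,0,0,0,56,45,0,0,0,63,45,0,0,0,69,45]'
python3 -m inch '[0,0,0,0,45]' >/dev/null
python3 - <<'E'
from h import *
rep(); s=robot.read_state(); c=read_camera("wrist"); w=dict(c=c,s=s); np.save("w9.npy",w,allow_pickle=True)
im=c["image"];g=cv2.cvtColor(im,cv2.COLOR_BGR2GRAY); print(s["tool_pos"],s["orientation"],s["opening"])
C=cv2.HoughCircles(cv2.medianBlur(g,3)[225:360,270:400],cv2.HOUGH_GRADIENT,1.5,25,param1=100,param2=18,minRadius=12,maxRadius=24)
for u,v,r in C[0][:6]:
    u+=270;v+=225; print(u,v,r,int(g[int(v)-4:int(v)+5,int(u)-4:int(u)+5].mean()),wonz(w,u,v,.125).round(4))
E
```

```text
t: 18.07
tool_pos: [0.5728, -0.0727, 0.1763]
orientation: [-2.923, 1.149, -0.007]
force: [0.0, -0.2, -0.7]
opening: 0.042
gripper_force: 0.0
t: 19.73
tool_pos: [0.5791, -0.1496, 0.1733]
orientation: [-2.102, -2.334, 0.0]
force: [-0.7, -0.4, 0.5]
opening: 0.0415
gripper_force: 0.0
beta 276.3 r 0.0585 Ft -0.1 Fr 0.6 Fz -0.1 Mz [-0.06 -0.04 -0.03] q1,q6 [-0.34 -0.44] op 0.0418 t 19.8167
[ 0.57908089 -0.14967935  0.1732793 ] [-2.10357700e+00 -2.33300258e+00  1.62427773e-04] 0.04184265604201066
320.25 255.75 16.35 62 [ 0.5782 -0.1532  0.125 ]
```

```bash
python3 -m inch '[0,-1,-35,0,45,0,-1,-65,0,45,0,-1,-82,0,45,0,-1,-91,0,45,0,-1,-95,0,45,0,-1,-95,0,45,0,-1,-95,0,15,0,-1,-95,0,15,0,-1,-95,0,15,0,-1,-95,0,15]' >/dev/null; python3 -m inch '[0,0,0,0,15,0,0,0,0,15]'
python3 - <<'E'
from h import *
rep()
k=dict(C=(.5727,-.0915),r=.059)
for b in(276,213,192,171): arc(b,[7*i for i in range(1,10 if b>213 else 7)] if b!=213 else [7,14,21],**k); print()
E
```

```text
t: 20.87
tool_pos: [0.5792, -0.1513, 0.0798]
orientation: [2.109, 2.327, -0.001]
force: [-4.8, 0.2, 5.5]
opening: 0.021
gripper_force: 30.0
beta 276.2 r 0.0601 Ft 4.8 Fr -0.7 Fz 5.5 Mz [-0.1   0.68 -0.  ] q1,q6 [-0.34 -0.44] op 0.021 t 20.8667
-7 [-7.2 -0.3]
-14 [-14.4   0.3]
-21 [-21.4   1.7]
-28 [-28.3   4. ]
-35 [-34.8   7.1]
-42 [-40.8  10.9]
-49 [-46.4  15.5]
-56 [-51.4  20.8]
-63 [-55.6  26.5]

-7 [-3.5  6.3]
-14 [-6.3 12.9]
-21 [-8.2 19.9]

-7 [-1.1  7.1]
-14 [-1.3 14.3]
-21 [-0.6 21.5]
-28 [ 1.  28.5]
-35 [ 3.4 35.3]
-42 [ 6.6 41.8]

-7 [1.6 7. ]
-14 [ 4.  13.8]
-21 [ 7.2 20.3]
-28 [11.2 26.3]
-35 [15.8 31.8]
-42 [21.1 36.6]
```

```bash
python3 -m inch '[-7.2,-0.3,0,-7,15,-14.4,0.3,0,-14,15,-21.4,1.7,0,-21,15,-28.3,4,0,-28,15,-34.8,7.1,0,-35,15]' >/dev/null; python3 -c "from h import *;rep()";  python3 -m inch '[-6,3.8,0,-7,15,-11.6,8.4,0,-14,15,-16.6,13.7,0,-21,15,-20.8,19.4,0,-28,15]' >/dev/null; python3 -c "from h import *;rep()"; python3 -m inch '[0,0,0,0,15,0,0,0,0,15]' >/dev/null;python3 - <<'E'
from h import *
rep()
k=dict(C=(.5727,-.0915),r=.059)
for b in(213,199,185,171,164,157,150,143): print(b);arc(b,[3.5*i for i in range(1,5)],**k)
E
```

```text
beta 243.1 r 0.06 Ft -4.8 Fr 2.2 Fz -1.4 Mz [-0.58 -0.53  0.28] q1,q6 [-0.35  0.17] op 0.0205 t 21.2833
beta 215.3 r 0.0596 Ft -4.7 Fr 3.6 Fz 2.4 Mz [-0.93  0.15  0.29] q1,q6 [-0.33  0.68] op 0.0202 t 21.6167
beta 214.1 r 0.0596 Ft 2.2 Fr 6.0 Fz 6.9 Mz [-0.25  0.98 -0.01] q1,q6 [-0.33  0.67] op 0.0202 t 21.7833
213
-3.5 [-1.9  3.1]
-7.0 [-3.5  6.3]
-10.5 [-5.   9.6]
-14.0 [-6.3 12.9]
199
-3.5 [-1.1  3.4]
-7.0 [-1.9  6.9]
-10.5 [-2.6 10.5]
-14.0 [-3.  14.1]
185
-3.5 [-0.2  3.6]
-7.0 [-0.2  7.2]
-10.5 [ 0.  10.8]
-14.0 [ 0.5 14.4]
171
-3.5 [0.7 3.5]
-7.0 [1.6 7. ]
-10.5 [ 2.7 10.5]
-14.0 [ 4.  13.8]
164
-3.5 [1.1 3.4]
-7.0 [2.4 6.8]
-10.5 [ 3.9 10.1]
-14.0 [ 5.6 13.2]
157
-3.5 [1.5 3.3]
-7.0 [3.2 6.4]
-10.5 [5.1 9.5]
-14.0 [ 7.2 12.5]
150
-3.5 [1.9 3.1]
-7.0 [4. 6.]
-10.5 [6.2 8.8]
-14.0 [ 8.7 11.5]
143
-3.5 [2.3 2.8]
-7.0 [4.7 5.5]
-10.5 [7.3 8. ]
-14.0 [10.  10.3]
```

```bash
cat > feel.py <<'E'
from h import *
rep(); t=read_camera("top"); hsv=cv2.cvtColor(t["image"],cv2.COLOR_BGR2HSV)
m=(((hsv[...,0]<8)|(hsv[...,0]>172))&(hsv[...,1]>120)&(hsv[...,2]>60)).astype(np.uint8); m[:,:230]=0;m[:,400:]=0;m[:150]=0;m[260:]=0
M=cv2.moments(m,True); print("  carton",onz(t,M["m10"]/M["m00"],M["m01"]/M["m00"],.04)[:2].round(4),M["m00"])
E
python3 feel.py; python3 -m inch '[-1.9,3.1,0,-3.5,15,-3.5,6.3,0,-7,15,-5,9.6,0,-10.5,15,-6.3,12.9,0,-14,15]' >/dev/null; python3 feel.py; python3 -m inch '[-1.1,3.4,0,-3.5,15,-1.9,6.9,0,-7,15]' >/dev/null; python3 feel.py; python3 -m inch '[-0.7,3.6,0,-3.5,15,-1.1,7.2,0,-7,15]' >/dev/null; python3 feel.py
```

```text
beta 214.1 r 0.0596 Ft 2.2 Fr 6.0 Fz 6.9 Mz [-0.25  0.98 -0.01] q1,q6 [-0.33  0.67] op 0.0202 t 21.7833
  carton [0.5879 0.1336] 561.0
beta 201.5 r 0.0594 Ft -6.7 Fr 5.6 Fz 2.6 Mz [-1.18  0.65  0.24] q1,q6 [-0.31  0.94] op 0.0203 t 22.1667
  carton [0.5879 0.135 ] 556.0
beta 194.6 r 0.0593 Ft -7.9 Fr 7.4 Fz 4.7 Mz [-1.24  0.89  0.27] q1,q6 [-0.3   1.07] op 0.0205 t 22.3833
  carton [0.5879 0.1349] 555.0
beta 187.6 r 0.0591 Ft -8.2 Fr 7.3 Fz 4.5 Mz [-1.27  1.04  0.27] q1,q6 [-0.29  1.21] op 0.0206 t 22.6
  carton [0.588 0.135] 555.0
```

The carton stopped moving at β ≈ 206° (nip against the stop), and the tangential force has been rising since. The target of about 35 N is 34° further, at β ≈ 172°.

```bash
python3 - <<'E'
from h import *
t=np.load("t8.npy",allow_pickle=True).item(); hsv=cv2.cvtColor(t["image"],cv2.COLOR_BGR2HSV)
m=(((hsv[...,0]<8)|(hsv[...,0]>172))&(hsv[...,1]>120)&(hsv[...,2]>60)).astype(np.uint8); m[:,:230]=0;m[:,400:]=0;m[:150]=0;m[260:]=0
M=cv2.moments(m,True); print(onz(t,M["m10"]/M["m00"],M["m01"]/M["m00"],.04)[:2],M["m00"])
E
python3 -m inch '[-0.2,3.6,0,-3.5,15,-0.2,7.2,0,-7,15]' >/dev/null; python3 feel.py;  python3 -m inch '[0.2,3.6,0,-3.5,15,0.4,5.1,0,-5,15,0.4,5.1,0,-5,15,0.4,5.1,0,-5,15]' >/dev/null; python3 feel.py
```

```text
[0.58696855 0.12226666] 546.0
beta 180.7 r 0.059 Ft -9.1 Fr 7.2 Fz 5.6 Mz [-1.34  1.22  0.29] q1,q6 [-0.27  1.34] op 0.0203 t 22.8167
  carton [0.5881 0.1349] 557.0
beta 175.4 r 0.0589 Ft -8.1 Fr 7.5 Fz 7.3 Mz [-1.01  1.36  0.1 ] q1,q6 [-0.26  1.44] op 0.0203 t 23.2
  carton [0.588  0.1352] 553.0
```

```bash
python3 -m inch '[0.6,2.6,0,-2.5,15,1.2,5,0,-5,15,1.2,5,0,-5,15,1.2,5,0,-5,15,1.2,5,0,-5,15]' >/dev/null; python3 feel.py
```

```text
beta 170.6 r 0.0586 Ft -8.8 Fr 8.1 Fz 7.9 Mz [-1.3   1.55 -0.07] q1,q6 [-0.25  1.53] op 0.0205 t 23.6667
  carton [0.588  0.1353] 552.0
```

```bash
python3 -m inch '[0,0,0,0,25,0,0,0,0,35,0,0,0,0,48,0,0,0,0,48,0,0,0,0,48,0,0,0,0,48,0,0,30,0,48,0,0,65,0,48,0,0,100,0,48,0,0,100,0,48]'; python3 -m inch '[0,0,0,0,48,0,0,0,0,48,0,0,0,0,48]' >/dev/null
python3 feel.py; python3 - <<'E'
from h import *
s=robot.read_state(); c=read_camera("wrist"); w=dict(c=c,s=s); np.save("w10.npy",w,allow_pickle=True); cv2.imwrite("pics/w10.png",c["image"])
im=c["image"];g=cv2.cvtColor(im,cv2.COLOR_BGR2GRAY)
C=cv2.HoughCircles(cv2.medianBlur(g,3)[225:300,280:370],cv2.HOUGH_GRADIENT,1.5,25,param1=100,param2=18,minRadius=12,maxRadius=24)
for u,v,r in C[0][:4]:
    u+=280;v+=225; p=wonz(w,u,v,.125); d=p[:2]-[.5727,-.0915]; print(u,v,r,p.round(4),np.degrees(np.arctan2(d[1],d[0])))
hsv=cv2.cvtColor(im,cv2.COLOR_BGR2HSV)
m=(((hsv[...,0]<8)|(hsv[...,0]>172))&(hsv[...,1]>120)&(hsv[...,2]>60)).astype(np.uint8); m[:,:420]=0;m[:180]=0;m[330:]=0
m=cv2.morphologyEx(m,cv2.MORPH_CLOSE,np.ones((9,9)));k=max(cv2.findContours(m,0,2)[0],key=cv2.contourArea)
print(cv2.boundingRect(k),cv2.minAreaRect(np.array([wonz(w,*p,.04)[:2] for p in k[:,0]]).astype(np.float32)))
x,y,ww,h=cv2.boundingRect(k); print([int(v) for v in g[y+h//2,x-60:x+4]])
E
```

```text
t: 24.55
tool_pos: [0.5198, -0.0808, 0.1867]
orientation: [3.122, -0.338, 0.018]
force: [0.8, -1.0, 1.5]
opening: 0.0448
gripper_force: 0.0
beta 168.4 r 0.0591 Ft 0.4 Fr 0.0 Fz -1.0 Mz [ 0.07  0.01 -0.  ] q1,q6 [-0.25  1.53] op 0.0442 t 24.8
  carton [0.588  0.1353] 548.0
325.75 249.75 16.5 [ 0.5134 -0.0828  0.125 ] 171.6113089480008
(534, 253, 30, 40) ((0.40577757358551025, -0.3107338845729828), (0.014560618437826633, 0.047205280512571335), 46.06138229370117)
[234, 235, 234, 234, 234, 235, 234, 233, 234, 233, 234, 234, 234, 234, 234, 234, 235, 233, 235, 234, 233, 235, 235, 233, 233, 233, 233, 234, 235, 234, 233, 233, 234, 233, 234, 235, 234, 235, 235, 233, 233, 234, 235, 234, 234, 234, 235, 234, 233, 233, 234, 235, 234, 234, 234, 233, 234, 234, 234, 231, 222, 150, 125, 127]
```

```bash
cat >> h.py <<'E'
from scipy.optimize import brentq, fsolve
def wproj(w,p):
    c,s=w["c"],w["s"];K=np.array(c["K"]);M=np.array(c["mount"])
    T=R.from_rotvec(s["orientation"]).as_matrix()
    q=T.T@(np.asarray(p)-s["tool_pos"]); q=M[:3,:3].T@(q-M[:3,3])
    th=np.arctan2(np.hypot(q[0],q[1]),q[2]); f=th/np.hypot(q[0],q[1])
    return K[0,2]+K[0,0]*f*q[0],K[1,2]+K[1,1]*f*q[1]
E
python3 - <<'E'
from h import *
th=np.radians(-5.2);yc=np.array([-np.sin(th),np.cos(th)]);xc=np.array([np.cos(th),np.sin(th)]);O=np.array([.588,.114])-.072*yc
for f,ys in(("w6",np.arange(-.03,.06,.001)),("w10",np.arange(.02,.115,.001))):
    w=np.load(f+".npy",allow_pickle=True).item()
    for xo in(-.012,):
        pts=[wproj(w,[*(O+y*yc+xo*xc),.045]) for y in ys]
        v=cv2.remap(w["c"]["image"],np.float32([[p[0] for p in pts]]),np.float32([[p[1] for p in pts]]),1)[0]
        print(f,pts[0],pts[-1]); print(" ".join(f"{int(round(y*1000))}:{int(a.mean())}{'R' if a[2]>a[1]+40 else ''}" for y,a in zip(ys,v)))
E
```

```text
w6 (np.float64(429.3061739521828), np.float64(260.70401644157573)) (np.float64(511.57972587565064), np.float64(249.97924601965036))
-30:185 -29:188 -28:192 -27:192 -26:192 -25:192 -24:193 -23:194 -22:191 -21:189 -20:188 -19:189 -18:188 -17:183 -16:178 -15:166 -14:143 -13:127 -12:118 -11:76 -10:64 -9:51 -8:52 -7:53 -6:51 -5:53 -4:51 -3:55 -2:54 -1:58 0:61 1:60 2:86 3:123 4:138 5:139 6:137 7:137 8:137 9:139 10:138 11:137 12:137 13:138 14:136 15:138 16:139 17:138 18:138 19:139 20:139 21:139 22:140 23:139 24:113 25:79 26:61 27:57 28:57 29:57 30:58 31:58 32:56 33:60 34:57 35:58 36:68R 37:91R 38:105R 39:104R 40:105R 41:104R 42:105R 43:104R 44:106R 45:105R 46:100R 47:80R 48:56 49:56 50:61 51:126 52:152 53:149 54:139 55:125 56:88 57:81R 58:98R 59:104R
w10 (np.float64(159.02814092120187), np.float64(196.93414207614805)) (np.float64(82.86731253510573), np.float64(211.79960787121078))
20:74 21:71 22:72 23:73 24:76 25:93 26:123 27:152 28:172 29:186 30:191 31:191 32:188 33:190 34:192 35:194 36:196 37:196 38:195 39:197 40:196 41:193 42:191 43:190 44:189 45:189 46:187 47:183 48:162 49:97 50:52 51:41 52:39 53:46 54:48 55:49 56:50 57:57 58:75R 59:99R 60:101R 61:101R 62:101R 63:101R 64:101R 65:101R 66:103R 67:84R 68:58R 69:47 70:45 71:57 72:118 73:163 74:174 75:192 76:171 77:104 78:76R 79:92R 80:98R 81:99R 82:99R 83:98R 84:99R 85:99R 86:98R 87:97R 88:97R 89:95R 90:96R 91:96R 92:98R 93:98R 94:106R 95:110R 96:104R 97:98R 98:101R 99:106R 100:109R 101:107R 102:105R 103:103R 104:101R 105:103R 106:108R 107:112R 108:114R 109:114R 110:114R 111:115R 112:114R 113:114R 114:114R
```

The jaw-to-carton gap shrank by about 6 mm, which is 34–39 N at 6 N/mm and agrees with the nip angle. The carton hasn't moved since and the arm is clear, so I'll hand in.

```bash
python3 -c "
from plant import robot, job
s=robot.read_state();print(s['force'],s['t']);print(job.close_job())"
```

```text
[-0.02022277  0.06192973 -1.06677547] 24.9
the job is handed in; nothing more can be done
None
```

The job is handed in: the staples carton stands on the bed, nipped against the stop at an estimated 35 N, with the handle let go and the arm clear; the result of the judging was not shown.

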